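# Pass the red tin through the dust hatch

### The arm

A 7-joint arm with a two-finger parallel gripper is mounted at the origin on the work surface. World frame = base frame: x ahead of the robot, y to its left, z up, the work surface at z = 0. Lengths are in m, angles in rad, forces in N, time in s.
With the tool pointing down it reaches from about 0.425 to 1.025 m from the base axis. Payload 9.4 kg.
Tool frame: the origin (TCP) lies at the very end of the fingers, on their centre line; the grasp point (between the pads) lies 19 mm behind it; z points along the fingers, y is the line along which they close (so a half turn about z gives the same grasp; the last joint's range is limited). The gripper opens to 85 mm and grips with 20 to 120 N. Pads are 22 mm wide; open, the fingers measure 114 mm over their backs; the gripper's body (76 mm by 85 mm) begins 54 mm behind the grasp point. The pads swing forward as they close: fully open they stand 13 mm farther back than shut.
Start: joints at [-1.326, 0.599, -0.003, 1.599, 0.002, 0.943, -0.08], TCP at [0.229, 0.688, 0.231] pointing down, gripper open.
Joint ranges: [-2.57, 2.57], [-0.35, 1.97], [-1.29, 1.29], [0.11, 2.56], [-1.05, 4.19], [0.11, 1.86], [-2.63, 2.63]. Speed limits (rad/s): [2.22, 2.22, 3.01, 3.01, 3.14, 3.14, 3.14].

### API

Orientations are given as a rotation vector (axis times angle).
In Python, from bench import bot gives the robot as it stands. The module is installed in compiled form; this text tells all that it offers.
- The arm moves only by the shell command python3 -m pendant 'ROWS' [FORCE]. ROWS is JSON, a list of rows, each a list of 7 numbers: the shift along the tool's x, y, z in units of 40 mm (1.0 is 40 mm), then the turn, a rotation vector about the tool's x, y, z in units of 6 degrees (1.0 is 6 degrees), then the opening, from 0 (shut) to 1 (fully open). A call has 1 to 8 rows; each row is the pose to reach, as a shift and turn from the pose commanded when the call began, along the tool's axes at that moment; what a row does not reach only later rows make up. A row lasts 1/10 s, in which the tool goes at most 50 mm and 8.59 degrees, less where a joint would pass 70% of its speed; a pose out of reach is approached as far as the arm can. A call with a gripper value outside its range is refused whole. The fingers move at their own pace and stop on an object; FORCE is the grip in N (left out, the last holds). Time passes only in rows, so rows that repeat a pose let the fingers close. It gives the time, the measured TCP pose, the force, the opening and the grip force at its end, in the units of the state.
- bot.read_state(): the state, without advancing time (a new reading comes with each control period).
- bot.capture(name): name is "side" or "top" or "wrist"; returns a dict with "image" (400x640x3 uint8, red, green, blue), "range_z" (400x640 float32, m along the optical axis (not along the pixel's ray), 0 where there is no reading), "fx", "fy", "cx", "cy" (pixels), "R" (3x3) and "t" (3): a world point X has camera coordinates R X + t. Camera axes: x right, y down, z forward; pixel columns grow to the right and rows downward; lengths in m; the calibration is good to about 2 mm. A picture is of the moment at which its call begins.
- bot.finish_job(): hands the job in; it is judged then, once.
The state is a dict: "clock": time; "q": joint angles; "qvel": joint speeds; "tau": joint torques, N m; "tool_pos": TCP position; "tool_rot": TCP orientation; "force": force on the tool from outside, world axes, zero at the start; "torque": the same for the moment, N m; "grip_width": finger opening in m; "grasp_force": force on a finger pad.
Only numpy, scipy, OpenCV 4.12 (cv2) and the standard library are available. Lean on these libraries where they do the work, as an engineer would, in place of code of your own. Each camera call takes 0.05 s, during which the arm holds its last target. There are 200 camera calls.

### The job

Stand the red tin in the open chamber of the dust hatch and slide the blue outer lid fully shut; then bring the fan switch upright to centre off, leave it there for about 2 seconds, and put it fully over to the other side. Only then slide the red inner door fully open and gently push the plunger by its black handle until the tin is through the doorway and felt to press firmly (about 10 N) on the sprung buffer inside; hold that for half a second, never ramming the tin with 20 N or more. Never have both doors open, leave the inner door open and the outer shut at the end, and leave the other tins and the weight alone.

Things in the scene. Friction and masses are not known exactly. Their poses are not given: they have to be found in the camera images.
- hatch: Fixed dust hatch, a low white and clear box 96 mm wide (its x), 285 mm long (its y). Origin: on the table below the middle of the loading chamber. x points away from the robot, y from the shop side (lid rails, plunger) to the clean side (roofed bay), z up. Two lid rails (top z = 74 mm, x = +-45 mm) run from the chamber to y = -215 mm. All y and z values in mm here are in this frame.
- chamber (a point): Middle of the loading chamber's floor, on the hatch's origin, 6 mm above the table. Chamber inside: hatch x -38..38 mm, y -53 (plunger head's face, z 13..37) to 64 (inner door); walls up to z = 74 mm. The tin fits standing; best near y = 4 mm.
- bay (a point): Middle of the doorway's sill, hatch y = 67 mm, z = 6 mm. Beyond it the bay: 76 mm wide, roofed at z = 74..79 mm, same floor. A sprung rubber buffer spans the bay at a depth that differs every time and is not reported: its face lies anywhere from hatch y = 130 to 156 mm; it gives about 1 mm per 0.7 N, for 26 mm, and then stops hard.
- outer_lid (a joint): The blue sliding lid over the chamber (the outer door), 92 x 126 x 5 mm, top face at z = 81 mm. Value in m: 0 shut, up to 0.145 open, towards the hatch's -y. Starts open. Friction about 1.5 N; stays where it is left.
- lid_tab (a point): Middle of the orange upright tab across the lid, 50 mm along hatch x, 8 mm thick along hatch y, from z = 81 to 107 mm; push it towards hatch +y to shut. Lies at hatch x = 0, y = -(lid value).
- inner_door (a joint): The red upright inner door between chamber and inner bay, 84 mm wide, 6 mm thick, in the plane hatch y = 67 mm. Value in m: 0 shut, up to 0.088 fully open, sliding towards hatch +x. Starts shut. Friction about 2 N; stays where it is left.
- door_post (a point): Near the top of the yellow square post (12 x 12 mm) on the inner door, standing up from z = 74 to 108 mm (this point at 93 mm); hatch x = -30 mm when the door is shut, y = 67 mm. Push it towards hatch +x to open.
- plunger: The push rod through the chamber's end wall. It slides towards hatch +y by up to 178 mm from fully out, friction about 2 N with a little damping (8 N s/m), and stays where it is left. Its flat rubber head (40 mm wide along x, 24 mm high, centre at z = 25 mm) has its face 202 mm ahead (hatch +y) of the handle's axis. Fully out, this body's frame is that of the hatch.
- plunger_handle (a point): Middle of the black upright handle (22 mm diameter, z = 79 to 115 mm, this point at 97 mm) on a 12 mm post at the outer end of the push rod; hatch x = 0, y = -255 mm when fully out. Push it towards hatch +y from behind.
- switch: The fixed fan changeover switch, a grey box 56 x 90 x 34 mm; origin at its underside's centre; its y axis is the direction in which the lever swings. Blue mark: shop side (its -y), white: off, red: clean side (its +y).
- lever (a joint): The switch lever, in rad: 0 upright (off), -0.6 fully over to the switch's -y (shop side), +0.6 fully over to its +y (clean side). Starts at the shop side. Stays where it is left; about 1.5 N at the knob moves it. Pivot 30 mm above the switch's underside, knob centre 80 mm from the pivot.
- lever_knob (a point): Centre of the black ball knob, 20 mm diameter, at the end of the 8 mm lever rod; about 96 mm above the table when fully over, 110 mm when upright.
- red_tin: The red tin to pass through: closed round tin, 50 mm diameter, 60 mm high, 0.18 to 0.35 kg, with a brass-coloured band and disc on top. Origin at its underside's centre.
- red_tin_mid (a point): Centre of the red tin, half-way up (30 mm above its underside).
- blue_tin: Bystander: blue tin of the same size; origin at its underside's centre.
- black_tin: Bystander: black tin of the same size; origin at its underside's centre.
- weight: Bystander: brass paperweight, 52 mm diameter, 45 mm high, with a knob; origin at its underside's centre.
There are look-alikes about, which are no part of the job. There is more than one size of the switch; the job needs the middle-sized.

How it is judged:
By the outcome, as a careful person would: the job done as asked, in the order asked, and still so for the second after the job is handed in, with the robot touching nothing.
It also fails if it takes over 72 s, if anything falls off the work surface, if the arm or the gripper's body presses on something with over 40 N, if the wrist force passes 120 N, or if a joint passes its speed limit or range.

## Working session

There is one attempt and no reset: what is moved stays moved. The work goes in short steps, Python scripts to look and compute and a shell command to move; the robot and the scene stay as the last step left them, time stands still between calls to the robot, and variables do not carry over. Pictures are saved under pics/ and viewed, at most 10 in all, crops included, and the job is handed in when it is done.

```bash
mkdir -p pics
python3 - <<'E'
from bench import bot
import cv2,numpy as np
s=bot.read_state();print(s['clock'],s['tool_pos'],s['tool_rot'],s['grip_width'])
for n in("side","top"):
    c=bot.capture(n);np.savez(n+"0.npz",**c)
    cv2.imwrite(f"pics/{n}0.png",c["image"][:,:,::-1])
    print(n,c["fx"],c["cx"],c["cy"],(-c["R"].T@c["t"]).round(3),c["R"].round(3).tolist())
E
```

```text
0.0 [0.22911405 0.68731841 0.23037321] [-5.03078151e-01 -3.10091530e+00  2.53874046e-03] 0.08555809170846775
side 439.69034724499045 311.40651311531195 197.5796205477636 [ 0.256 -0.64   0.783] [[0.955, -0.296, 0.003], [-0.211, -0.688, -0.694], [0.208, 0.662, -0.72]]
top 498.21162023204266 318.9176096767299 209.40684092096362 [ 0.264 -0.014  1.075] [[0.011, -0.999, -0.033], [-0.981, -0.005, -0.194], [0.194, 0.034, -0.98]]
```

View pics/top0.png

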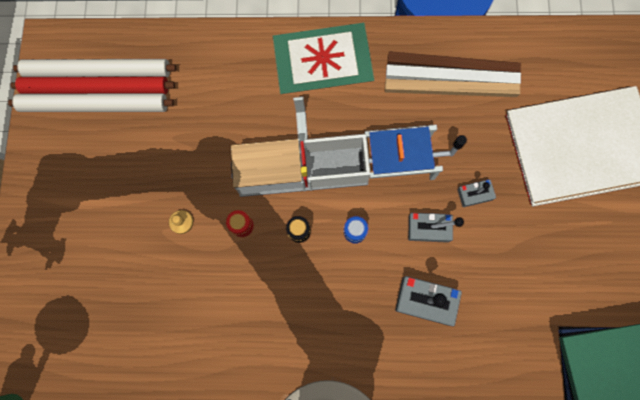

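View pics/side0.png

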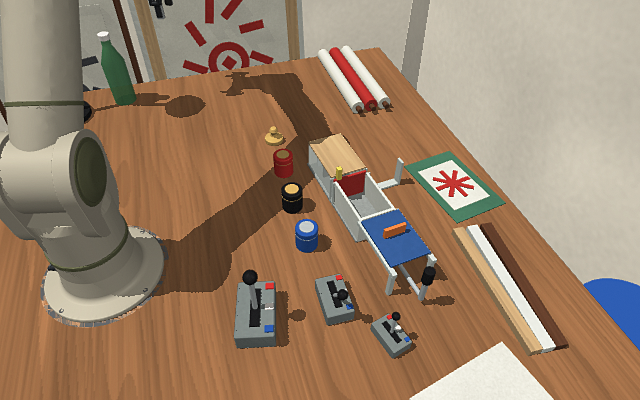

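The top view shows the hatch with its lid at (400,148), yellow post (303,171) and handle (459,142). The red tin is at (239,223), the middle switch at (431,226) with its knob at (459,222), the black and blue tins at (298,229) and (356,229), and the weight at (180,221). The side view agrees.

```bash
cat > h.py <<'E'
import numpy as np,cv2
def ray(c,uv,z):
    d=c["R"].T@np.array([(uv[0]-c["cx"])/c["fx"],(uv[1]-c["cy"])/c["fy"],1]);o=-c["R"].T@c["t"]
    return o+d*(z-o[2])/d[2]
def pts(c,m):
    v,u=np.nonzero(m&(c["range_z"]>0));z=c["range_z"][v,u]
    P=np.stack([(u-c["cx"])/c["fx"]*z,(v-c["cy"])/c["fy"]*z,z],1)
    return (P-c["t"])@c["R"]
def mask(c,lo,hi,box=None):
    h=cv2.cvtColor(c["image"],cv2.COLOR_RGB2HSV);m=cv2.inRange(h,lo,hi)>0
    if box: b=np.zeros_like(m);b[box[1]:box[3],box[0]:box[2]]=1;m&=b
    return m
E
python3 - <<'E'
from h import *
for n,B in(("top",dict(tab=((8,150,120),(16,255,255),(385,125,415,170)),post=((23,150,100),(33,255,255),(295,160,312,185)),
 handle=((0,0,0),(180,255,50),(450,130,475,155)),tin=((0,150,40),(8,255,255),(220,205,260,240)),knob=((0,0,0),(180,255,50),(450,212,468,230)),sw=((0,0,70),(180,60,150),(405,205,456,245)),
 red=((0,150,150),(6,255,255),(405,205,456,245)),blue=((105,150,120),(125,255,255),(405,205,468,245)))),
 ("side",dict(tab=((8,150,120),(16,255,255),(375,215,415,240)),post=((23,150,100),(33,255,255),(330,160,348,185)),handle=((0,0,0),(180,255,50),(418,262,440,290)),tin=((0,150,40),(8,255,255),(268,145,298,180)),knob=((0,0,0),(180,255,50),(332,286,350,304)),sw=((0,0,70),(180,60,150),(310,270,360,328))))):
    c=dict(np.load(n+"0.npz"))
    for k,b in B.items():
        m=mask(c,*b);P=pts(c,m)
        if len(P)<3: print(n,k,len(P));continue
        zt=np.percentile(P[:,2],95);T=P[P[:,2]>zt-.008]
        v,u=np.nonzero(m)
        print(n,k,len(P),"uv",u.mean().round(1),v.mean().round(1),"ztop",zt.round(3),"topmean",T.mean(0).round(4),"ext",np.ptp(T,0).round(3))
        if k=="sw":
            print(cv2.minAreaRect(T[:,:2].astype(np.float32)*1000))
c=dict(np.load("top0.npz"));im=cv2.resize(c["image"][190:260,390:480],None,fx=6,fy=6,interpolation=cv2.INTER_CUBIC)
im2=cv2.resize(c["image"][120:200,225:475],None,fx=3,fy=3,interpolation=cv2.INTER_CUBIC)
o=np.zeros((420+240,750,3),np.uint8);o[:420,:540]=im;o[420:]=im2
cv2.imwrite("pics/c1.png",cv2.resize(o,None,fx=.9,fy=.9)[:,:,::-1])
E
```

```text
top tab 87 uv 399.9 147.1 ztop 0.11 topmean [ 0.585  -0.1426  0.1064] ext [0.05  0.008 0.009]
top post 49 uv 303.6 170.8 ztop 0.11 topmean [0.5367 0.0529 0.1073] ext [0.012 0.008 0.008]
top handle 118 uv 459.1 141.9 ztop 0.117 topmean [ 0.5966 -0.2625  0.1143] ext [0.019 0.019 0.008]
top tin 383 uv 240.5 224.1 ztop 0.062 topmean [0.4372 0.1913 0.0593] ext [0.049 0.05  0.01 ]
top knob 54 uv 458.6 221.4 ztop 0.109 topmean [ 0.4329 -0.2539  0.1059] ext [0.014 0.014 0.009]
top sw 961 uv 431.3 228.1 ztop 0.062 topmean [ 0.4336 -0.2359  0.0728] ext [0.009 0.025 0.047]
((434.1025695800781, -234.6186065673828), (25.164104461669922, 8.021613121032715), 84.87266540527344)
top red 23 uv 415.4 215.6 ztop 0.039 topmean [ 0.457  -0.1815  0.0354] ext [0.012 0.007 0.009]
top blue 10 uv 447.7 218.2 ztop 0.039 topmean [ 0.4519 -0.2489  0.0352] ext [0.005 0.007 0.008]
side tab 233 uv 395.3 229.1 ztop 0.109 topmean [ 0.5877 -0.1445  0.106 ] ext [0.048 0.014 0.009]
side post 71 uv 338.5 172.9 ztop 0.109 topmean [0.5377 0.0515 0.1067] ext [0.011 0.012 0.008]
side handle 204 uv 427.9 275.5 ztop 0.117 topmean [ 0.599  -0.266   0.1146] ext [0.019 0.019 0.011]
side tin 382 uv 283.3 165.1 ztop 0.062 topmean [0.4388 0.1826 0.0598] ext [0.049 0.051 0.01 ]
side knob 176 uv 338.8 295.1 ztop 0.109 topmean [ 0.4345 -0.2579  0.1058] ext [0.016 0.017 0.01 ]
side sw 962 uv 332.1 301.5 ztop 0.037 topmean [ 0.4297 -0.2188  0.0355] ext [0.057 0.095 0.079]
((436.3913269042969, -216.91555786132812), (94.51702117919922, 55.37288284301758), 87.64055633544922)
```

View pics/c1.png

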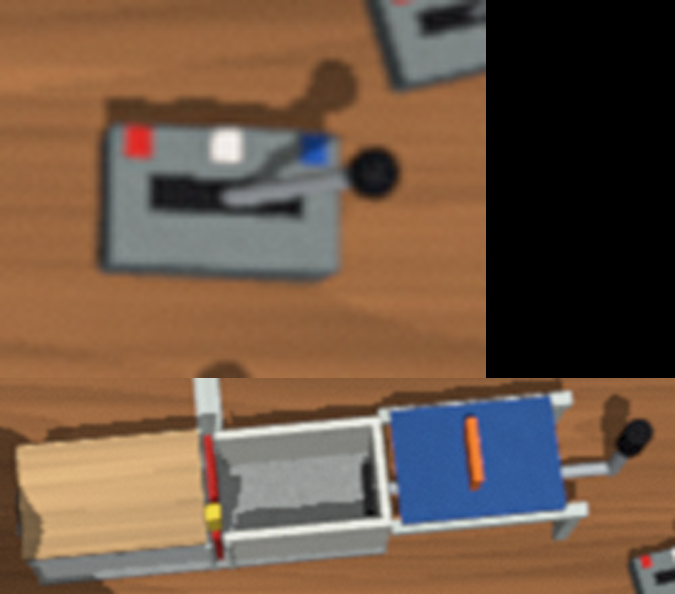

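The crop shows the switch almost aligned with the world y axis: red mark to the left, at world +y, and the knob leaning to the blue end. The hatch has its lid open and its inner door shut. Depth gives a hatch yaw of about 5.65° and an origin near (0.573, -0.011).

```bash
cat >> h.py <<'E'
from scipy.spatial.transform import Rotation as Ro
YAW=np.radians(5.65);O=np.array([.573,-.011])
def H(x,y): # hatch mm -> world xy
    c,s=np.cos(YAW),np.sin(YAW);return O+np.array([c*x-s*y,s*x+c*y])/1000
def rows(s,p,yaw):
    """units from present pose to TCP p, tool down, tool y at world angle 90+yaw (deg)"""
    R=Ro.from_rotvec(s["tool_rot"]);a=np.radians(90+yaw)
    y=np.array([np.cos(a),np.sin(a),0]);z=np.array([0,0,-1.]);x=np.cross(y,z)
    T=Ro.from_matrix(np.stack([x,y,z],1))
    d=R.inv().apply(np.array(p)-s["tool_pos"])/.04
    t=np.degrees((R.inv()*T).as_rotvec())/6
    print("shift",d.round(2),"turn",t.round(2),"rows",np.ceil(max(np.linalg.norm(d)/1.25,np.linalg.norm(t)/1.43)))
E
python3 - <<'E'
from h import *
from bench import bot
for n,b in(("top",(220,205,260,240)),("side",(268,145,298,180))):
    c=dict(np.load(n+"0.npz"));m=np.zeros((400,640),bool);m[b[1]:b[3],b[0]:b[2]]=1
    P=pts(c,m);T=P[(P[:,2]>.052)&(P[:,2]<.068)];print(n,((T.max(0)+T.min(0))/2).round(4),np.ptp(T,0).round(3))
rows(bot.read_state(),[.438,.187,.18],5.65)
E
```

```text
top [0.4384 0.192  0.0594] [0.049 0.05  0.014]
side [0.4399 0.1906 0.0584] [0.049 0.051 0.013]
shift [ -8.91 -10.21   1.28] turn [-0.01 -0.   -4.01] rows 11.0
```

```bash
python3 -m pendant '[[-8.9,-10.1,1.28,0,0,-4,1],[-8.9,-10.1,1.28,0,0,-4,1],[-8.9,-10.1,1.28,0,0,-4,1],[-8.9,-10.1,1.28,0,0,-4,1],[-8.9,-10.1,1.28,0,0,-4,1],[-8.9,-10.1,1.28,0,0,-4,1],[-8.9,-10.1,1.28,0,0,-4,1],[-8.9,-10.1,1.28,0,0,-4,1]]'
python3 - <<'E'
from h import *
from bench import bot
rows(bot.read_state(),[.439,.191,.16],5.65)
E
```

```text
clock: 0.9
tool_pos: [0.385, 0.3191, 0.1932]
tool_rot: [-0.153, 3.138, -0.0]
force: [1.6, 0.2, -0.2]
grip_width: 0.0852
grasp_force: 0.0
shift [-1.03 -3.32  0.83] turn [-0.   -0.   -0.01] rows 3.0
```

```bash
python3 -m pendant '[[-1,-3.3,0.83,0,0,0,1],[-1,-3.3,0.83,0,0,0,1],[-1,-3.3,0.83,0,0,0,1],[-1,-3.3,0.83,0,0,0,1],[-1,-3.3,0.83,0,0,0,1]]'
python3 - <<'E'
from h import *
from bench import bot
s=bot.read_state()
c=bot.capture("wrist");cv2.imwrite("pics/w1.png",c["image"][:,:,::-1])
P=pts(c,np.ones((400,640),bool));T=P[(P[:,2]>.045)&(P[:,2]<.07)&(np.hypot(P[:,0]-.439,P[:,1]-.191)<.05)]
print(len(T),((T.max(0)+T.min(0))/2).round(4),np.ptp(T,0).round(3))
rows(s,[.439,.191,.026],5.65)
E
```

```text
clock: 1.4
tool_pos: [0.4373, 0.1927, 0.16]
tool_rot: [0.148, -3.137, 0.0]
force: [-0.0, 1.2, 1.0]
grip_width: 0.0855
grasp_force: 0.0
2508 [0.4402 0.1907 0.0539] [0.05  0.049 0.018]
shift [-0.04 -0.04  3.35] turn [-0.   -0.01 -0.04] rows 3.0
```

View pics/w1.png

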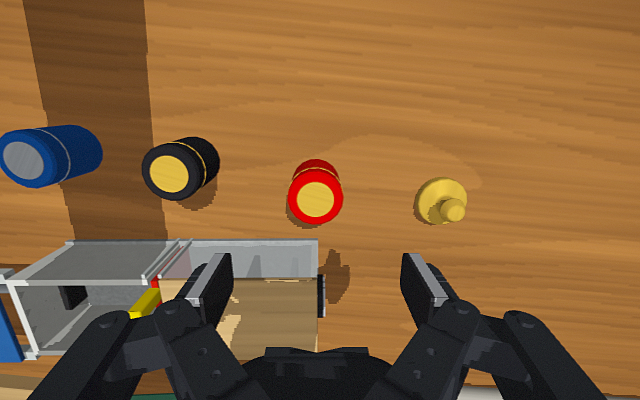

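The wrist view shows the red tin at (315,198), centred between the open fingers at (215,280) and (425,280), with the neighbours well clear.

```bash
python3 -m pendant '[[-0.06,-0.05,1.1,0,0,0,1],[-0.06,-0.05,2.2,0,0,0,1],[-0.06,-0.05,3.35,0,0,0,1],[-0.06,-0.05,3.35,0,0,0,1],[-0.06,-0.05,3.35,0,0,0,0.4],[-0.06,-0.05,3.35,0,0,0,0.4],[-0.06,-0.05,3.35,0,0,0,0.4],[-0.06,-0.05,3.35,0,0,0,0.4]]' 40
python3 -m pendant '[[0,0,0,0,0,0,0.3],[0,0,0,0,0,0,0.3],[0,0,-0.5,0,0,0,0.3],[0,0,-1.5,0,0,0,0.3],[0,0,-2.5,0,0,0,0.3],[0,0,-3.1,0,0,0,0.3],[0,0,-3.1,0,0,0,0.3]]'
python3 - <<'E'
from h import *
from bench import bot
rows(bot.read_state(),[*H(0,4),.155],5.65)
E
```

```text
clock: 2.25
tool_pos: [0.4409, 0.1927, 0.0292]
tool_rot: [-0.152, 3.134, 0.004]
force: [-1.3, 1.0, 5.1]
grip_width: 0.0492
grasp_force: 40.7
clock: 2.95
tool_pos: [0.4415, 0.1925, 0.1555]
tool_rot: [-0.151, 3.129, 0.006]
force: [-0.8, 0.9, -4.7]
grip_width: 0.0487
grasp_force: 43.3
shift [-2.78 -5.28  0.02] turn [ 0.03  0.08 -0.02] rows 5.0
```

```bash
python3 -m pendant '[[-2.78,-5.3,0,0,0,0,0.3],[-2.78,-5.3,0,0,0,0,0.3],[-2.78,-5.3,0,0,0,0,0.3],[-2.78,-5.3,0,0,0,0,0.3],[-2.78,-5.3,0,0,0,0,0.3],[-2.78,-5.3,0,0,0,0,0.3],[-2.78,-5.3,0,0,0,0,0.3]]'
python3 - <<'E'
from h import *
from bench import bot
s=bot.read_state()
c=bot.capture("wrist");cv2.imwrite("pics/w2.png",c["image"][:,:,::-1])
P=pts(c,np.ones((400,640),bool));A=np.array([[np.cos(YAW),np.sin(YAW)],[-np.sin(YAW),np.cos(YAW)]])
q=(P[:,:2]-O)@A.T*1000
for n,m in(("wallrim z74 y-40..50",(abs(P[:,2]-.074)<.003)&(q[:,1]>-40)&(q[:,1]<50)&(abs(q[:,0])<60)),):
    h,e=np.histogram(q[m][:,0],np.arange(-60,61,3));print(n,[(int(a),int(b)) for a,b in zip(e,h) if b])
post=(mask(c,(23,150,80),(33,255,255)))&True
Pp=pts(c,post);k=Pp[:,2]>.1;k&=Pp[:,2]<.112;qq=(Pp[k,:2]-O)@A.T*1000;kk=abs(qq[:,1]-67)<20;print("post",len(qq[kk]),((qq[kk].max(0)+qq[kk].min(0))/2) if kk.any() else 0)
rows(s,[*H(0,4),.037],5.65)
E
```

```text
clock: 3.65
tool_pos: [0.5706, -0.0095, 0.1503]
tool_rot: [-0.148, 3.138, -0.0]
force: [-0.1, 0.5, -3.9]
grip_width: 0.0485
grasp_force: 43.4
wallrim z74 y-40..50 [(-42, 388), (-39, 446), (-36, 185)]
post 377 [-27.45144069  65.56612602]
shift [-0.06  0.06  2.83] turn [-0.    0.   -0.04] rows 3.0
```

View pics/w2.png

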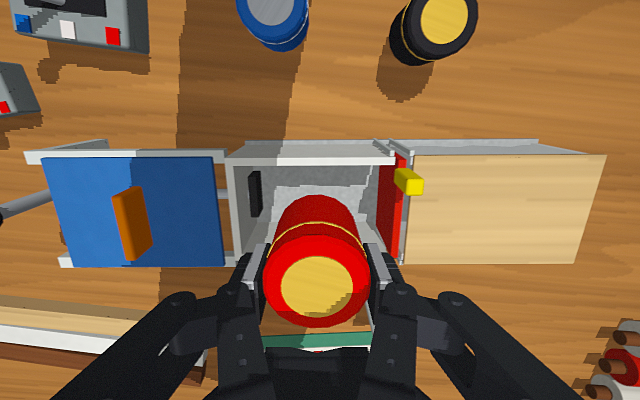

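The wrist view shows the tin held upright over the chamber at (315,270), between the end wall (230,200) and the red door (395,200). The near rim and the post suggest the hatch lies about 2 mm further in x, so I'll correct for that and lower the tin.

```bash
sed -i 's/O=np.array(\[.573,-.011\])/O=np.array([.5745,-.0115])/' h.py
python3 -m pendant '[[-0.1,0.05,0.7,0,0,0,0.3],[-0.1,0.05,1.5,0,0,0,0.3],[-0.1,0.05,2.2,0,0,0,0.3],[-0.1,0.05,2.6,0,0,0,0.3],[-0.1,0.05,2.8,0,0,0,0.3],[-0.1,0.05,2.85,0,0,0,0.3],[-0.1,0.05,2.85,0,0,0,0.3]]'
```

```text
clock: 4.4
tool_pos: [0.5749, -0.0052, 0.0367]
tool_rot: [-0.154, 3.137, 0.0]
force: [0.5, 1.0, -2.6]
grip_width: 0.0488
grasp_force: 43.4
```

```bash
python3 -m pendant '[[0,0,0.03,0,0,0,0.3],[0,0,0.06,0,0,0,0.3],[0,0,0.06,0,0,0,0.3]]'
python3 -m pendant '[[0,0,0,0,0,0,0.72],[0,0,0,0,0,0,0.72],[0,0,0,0,0,0,0.72],[0,0,-0.8,0,0,0,0.72],[0,0,-1.8,0,0,0,0.72],[0,0,-2.8,0,0,0,0.72],[0,0,-2.9,0,0,0,0.72]]'
python3 - <<'E'
from h import *
from bench import bot
s=bot.read_state()
c=bot.capture("wrist");cv2.imwrite("pics/w3.png",c["image"][:,:,::-1])
P=pts(c,np.ones((400,640),bool));A=np.array([[np.cos(YAW),np.sin(YAW)],[-np.sin(YAW),np.cos(YAW)]])
q=(P[:,:2]-O)@A.T*1000
T=(P[:,2]>.058)&(P[:,2]<.071)&(abs(q[:,0])<34)&(abs(q[:,1]-4)<34)
print(T.sum(),q[T].min(0),q[T].max(0),np.percentile(P[T,2],[5,50,95]))
m=mask(c,(8,170,80),(16,255,255));t=pts(c,m);t=t[(t[:,2]>.101)&(t[:,2]<.113)];qq=(t[:,:2]-O)@A.T*1000;k=(abs(qq[:,0])<35)&(qq[:,1]<-100)&(qq[:,1]>-170);print("tab",qq[k].min(0),qq[k].max(0))
rows(s,[*H(0,-175),.15],5.65)
E
```

```text
clock: 4.7
tool_pos: [0.5753, -0.0059, 0.0352]
tool_rot: [-0.152, 3.136, 0.0]
force: [-1.7, 0.5, 6.2]
grip_width: 0.0485
grasp_force: 44.3
clock: 5.4
tool_pos: [0.5771, -0.006, 0.1544]
tool_rot: [-0.151, 3.131, 0.0]
force: [0.9, 0.4, 0.5]
grip_width: 0.0616
grasp_force: 0.0
2670 [-24.48807443 -19.60840306] [25.19333782 29.34157176] [0.0638503  0.06601805 0.0673413 ]
tab [ -23.61902151 -137.44734377] [  26.01542484 -128.35323811]
shift [ 0.07 -4.51  0.11] turn [-0.    0.07 -0.02] rows 4.0
```

View pics/w3.png

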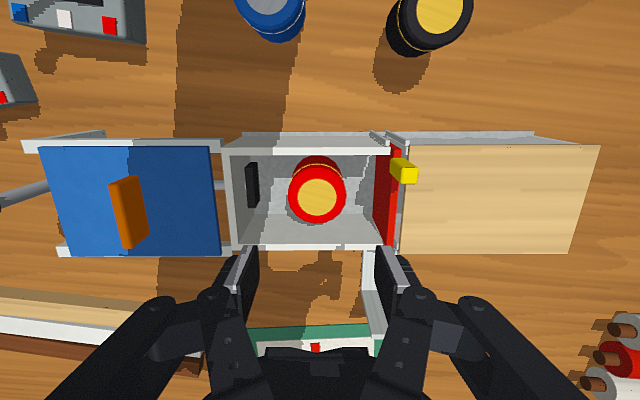

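The wrist view shows the tin standing in the chamber at (317,195), which is hatch (0,5) with its top at 66 mm. The tab at (128,212) is at hatch y -133. Next I'll shut the lid.

```bash
python3 -m pendant '[[0.07,-4.5,0.1,0,0,0,0],[0.07,-4.5,0.1,0,0,0,0],[0.07,-4.5,0.1,0,0,0,0],[0.07,-4.5,0.1,0,0,0,0],[0.07,-4.5,0.9,0,0,0,0],[0.07,-4.5,1.57,0,0,0,0],[0.07,-4.5,1.57,0,0,0,0],[0.07,-4.5,1.57,0,0,0,0]]'
python3 - <<'E'
from h import *
from bench import bot
s=bot.read_state();print(s["force"],s["grip_width"])
rows(s,[*H(1,-155),.092],5.65)
rows(s,[*H(0,-25),.092],5.65)
E
```

```text
clock: 6.25
tool_pos: [0.5888, -0.185, 0.0862]
tool_rot: [0.153, -3.135, -0.001]
force: [0.1, 0.7, 0.7]
grip_width: 0.0002
grasp_force: 0.0
[0.05602992 0.67802172 0.6574675 ] 0.00018091250949367664
shift [-0.1   0.48 -0.15] turn [ 0.01 -0.02 -0.01] rows 1.0
shift [-0.07  3.73 -0.14] turn [ 0.01 -0.02 -0.01] rows 3.0
```

```bash
python3 -m pendant '[[-0.1,0.4,-0.14,0,0,0,0],[-0.1,0.8,-0.14,0,0,0,0],[-0.1,1.2,-0.14,0,0,0,0],[-0.1,1.7,-0.14,0,0,0,0],[-0.1,2.2,-0.14,0,0,0,0],[-0.1,2.7,-0.14,0,0,0,0],[-0.1,3.1,-0.14,0,0,0,0],[-0.1,3.4,-0.14,0,0,0,0]]'
python3 -m pendant '[[0,0.1,0,0,0,0,0],[0,0.2,0,0,0,0,0],[0,0.3,0,0,0,0,0],[0,0.35,0,0,0,0,0],[0,0.4,0,0,0,0,0]]'
```

```text
clock: 7.05
tool_pos: [0.5802, -0.0474, 0.0932]
tool_rot: [-0.156, 3.137, 0.0]
force: [0.5, -1.7, 1.2]
grip_width: -0.0003
grasp_force: 0.9
clock: 7.55
tool_pos: [0.5786, -0.0342, 0.0926]
tool_rot: [0.151, -3.138, 0.0]
force: [0.2, -1.1, 0.8]
grip_width: 0.0002
grasp_force: 0.8
```

```bash
python3 -m pendant '[[0,0.05,0,0,0,0,0],[0,0.1,0,0,0,0,0],[0,0.15,0,0,0,0,0],[0,0.2,0,0,0,0,0]]'
python3 -m pendant '[[0,0.05,0,0,0,0,0],[0,0.1,0,0,0,0,0],[0,0.15,0,0,0,0,0],[0,0.15,0,0,0,0,0]]'
```

```text
clock: 7.95
tool_pos: [0.578, -0.0281, 0.0926]
tool_rot: [0.15, -3.138, 0.004]
force: [1.2, -13.7, 0.1]
grip_width: -0.0004
grasp_force: 6.9
clock: 8.35
tool_pos: [0.5779, -0.0277, 0.0927]
tool_rot: [-0.142, 3.138, -0.012]
force: [4.8, -24.8, -1.0]
grip_width: 0.0002
grasp_force: 12.9
```

The lid met its stop, with 25 N against the finger. Now I'll back off and go to the switch.

```bash
python3 -m pendant '[[0,-0.3,0,0,0,0,0],[0,-0.5,-0.6,0,0,0,0.3],[0,-0.5,-1.8,0,0,0,0.6],[0,-0.5,-2.2,0,0,0,0.6],[0,-0.5,-2.2,0,0,0,0.6]]'
python3 - <<'E'
from h import *
from bench import bot
s=bot.read_state()
rows(s,[.434,-.254,.18],-2)
E
```

```text
clock: 8.85
tool_pos: [0.5806, -0.0393, 0.1833]
tool_rot: [-0.153, 3.133, 0.001]
force: [0.1, -0.3, 0.2]
grip_width: 0.0521
grasp_force: 0.0
shift [ 4.17 -4.99  0.06] turn [0.   0.05 1.26] rows 6.0
```

```bash
python3 -m pendant '[[4.17,-5,0.06,0,0,1.26,0.6],[4.17,-5,0.06,0,0,1.26,0.6],[4.17,-5,0.06,0,0,1.26,0.6],[4.17,-5,0.06,0,0,1.26,0.6],[4.17,-5,0.06,0,0,1.26,0.6],[4.17,-5,0.06,0,0,1.26,0.6],[4.17,-5,0.06,0,0,1.26,0.6]]'
python3 - <<'E'
from h import *
from bench import bot
s=bot.read_state()
c=bot.capture("wrist");cv2.imwrite("pics/w4.png",c["image"][:,:,::-1])
P=pts(c,np.ones((400,640),bool))
N=(P[:,2]>.088)&(P[:,2]<.11)&(np.hypot(P[:,0]-.434,P[:,1]+.256)<.02);print("knob",N.sum(),P[N].min(0),P[N].max(0))
B=(abs(P[:,2]-.034)<.003)&(abs(P[:,0]-.435)<.045)&(abs(P[:,1]+.211)<.06);r=cv2.minAreaRect((P[B][:,:2]*1000).astype(np.float32));print("box",B.sum(),r)
for n,lo,hi in(("red",(0,150,120),(6,255,255)),("white",(0,0,190),(180,40,255)),("blue",(105,150,100),(125,255,255))):
    t=pts(c,mask(c,lo,hi));t=t[(abs(t[:,2]-.035)<.005)&(abs(t[:,0]-.435)<.05)&(abs(t[:,1]+.211)<.06)];print(n,len(t),t.mean(0) if len(t) else 0)
# top view: lid & tin check
d=bot.capture("top");t=pts(d,mask(d,(8,150,120),(16,255,255)));t=t[(t[:,2]>.101)&(t[:,2]<.113)];print("tab",len(t),t.mean(0),"expected",H(0,0))
E
```

```text
clock: 9.55
tool_pos: [0.431, -0.2562, 0.1774]
tool_rot: [-0.061, -3.139, -0.001]
force: [0.6, 0.6, -0.5]
grip_width: 0.0515
grasp_force: 0.0
knob 478 [ 0.42611452 -0.26630777  0.08836283] [ 0.44450374 -0.24643827  0.10918272]
box 4032 ((437.63690185546875, -214.93165588378906), (89.23082733154297, 55.881553649902344), 87.75849914550781)
red 94 [ 0.458953   -0.1816808   0.03564546]
white 0 0
blue 0 0
tab 71 [ 0.57289189 -0.01119531  0.10638174] expected [ 0.5745 -0.0115]
```

View pics/w4.png

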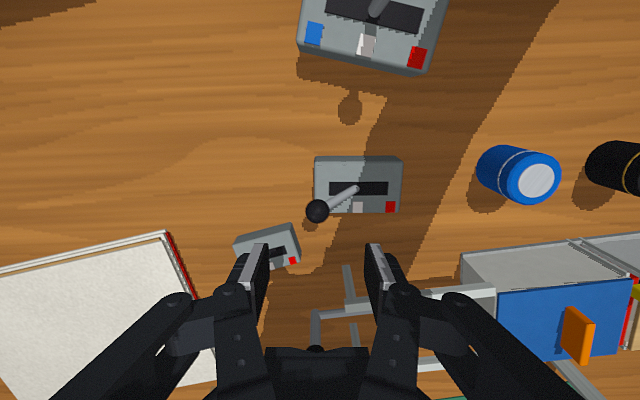

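The wrist view shows the lid shut, the knob at (317,211) over the blue end, and the middle switch box at (358,185). The box centre is (0.4376, -0.215). I'll straddle the knob.

```bash
python3 - <<'E'
from h import *
from bench import bot
s=bot.read_state()
rows(s,[.4355,-.256,.083],-2.2)
rows(s,[.4372,-.213,.086],-2.2)
E
python3 -m pendant '[[-0.1,0,0.8,0,0,0,0.6],[-0.1,0,1.6,0,0,0,0.6],[-0.1,0,2.2,0,0,0,0.6],[-0.1,0,2.35,0,0,0,0.6],[-0.1,0,2.35,0,0,0,0.6]]'
python3 - <<'E'
from h import *
from bench import bot
s=bot.read_state();print(s["force"])
rows(s,[.4372,-.213,.086],-2.2)
E
```

```text
shift [-0.06 -0.06  2.37] turn [ 0.01 -0.    0.04] rows 2.0
shift [-0.06  1.02  2.29] turn [ 0.01 -0.    0.04] rows 3.0
clock: 10.15
tool_pos: [0.4373, -0.2533, 0.0835]
tool_rot: [-0.05, -3.14, -0.002]
force: [0.3, -0.2, 0.0]
grip_width: 0.0511
grasp_force: 0.0
[ 0.26004141 -0.16378269  0.02650313]
shift [ 0.03  1.01 -0.06] turn [ 0.01 -0.01  0.06] rows 1.0
```

```bash
python3 -m pendant '[[0.03,0.3,-0.06,0,0,0,0.6],[0.03,0.6,-0.06,0,0,0,0.6],[0.03,0.9,-0.06,0,0,0,0.6],[0.03,1.0,-0.06,0,0,0,0.6],[0.03,1.0,-0.06,0,0,0,0.22],[0.03,1.0,-0.06,0,0,0,0.22],[0.03,1.0,-0.06,0,0,0,0.22],[0.03,1.0,-0.06,0,0,0,0.22]]' 20
python3 - <<'E'
from h import *
from bench import bot
s=bot.read_state();print(s["clock"])
rows(s,[.4372,-.213,.086],-2.2)
for n in("side","top"):
    c=bot.capture(n);P=pts(c,mask(c,(0,0,0),(180,255,50)));N=(P[:,2]>.1)&(P[:,2]<.125)&(np.hypot(P[:,0]-.437,P[:,1]+.213)<.03);print(n,N.sum(),P[N].mean(0) if N.any() else 0)
    cv2.imwrite(f"pics/{n}1.png",cv2.resize(c["image"][150:350,240:480] if n=="side" else c["image"][150:270,350:500],None,fx=2.5,fy=2.5)[:,:,::-1])
E
```

```text
clock: 10.95
tool_pos: [0.4369, -0.2153, 0.0867]
tool_rot: [0.055, 3.141, 0.0]
force: [-0.6, -0.3, 6.1]
grip_width: 0.019
grasp_force: 8.3
10.95
shift [-0.    0.06  0.02] turn [0.   0.   0.03] rows 1.0
side 38 [ 0.43134124 -0.22038335  0.1071058 ]
top 6 [ 0.4297563  -0.19172522  0.10898261]
```

View pics/side1.png

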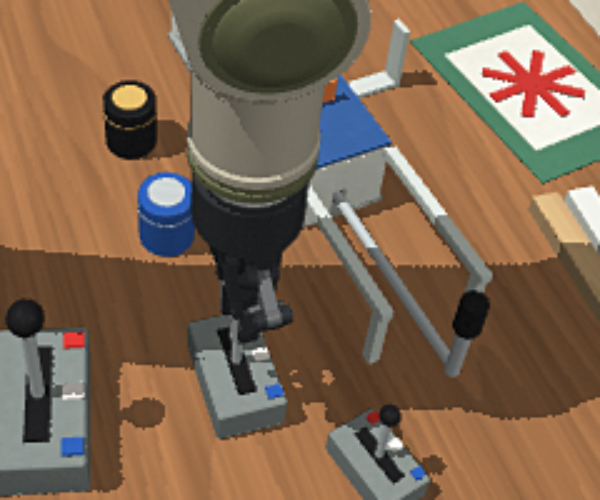

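The side crop shows the lever held upright between the fingers at (240,340), level with the white mark. I'll leave it there for about 2 s.

```bash
python3 -m pendant '[[0,0,0,0,0,0,0.22],[0,0,0,0,0,0,0.3],[0,0,0,0,0,0,0.45],[0,0,0,0,0,0,0.45],[0,0,0,0,0,0,0.45],[0,0,0,0,0,0,0.45],[0,0,0,0,0,0,0.45],[0,0,0,0,0,0,0.45]]'
python3 -m pendant '[[0,0,0,0,0,0,0.45],[0,0,0,0,0,0,0.45],[0,0,0,0,0,0,0.45],[0,0,0,0,0,0,0.45],[0,0,0,0,0,0,0.45],[0,0,0,0,0,0,0.45],[0,0,0,0,0,0,0.45],[0,0,0,0,0,0,0.45]]'
python3 -m pendant '[[0,0,0,0,0,0,0.45],[0,0,0,0,0,0,0.45],[0,0,0,0,0,0,0.45],[0,0,0,0,0,0,0.45]]'
```

```text
clock: 11.85
tool_pos: [0.4368, -0.2151, 0.0866]
tool_rot: [0.055, 3.141, 0.0]
force: [0.1, 0.1, -0.7]
grip_width: 0.0386
grasp_force: 0.0
clock: 12.65
tool_pos: [0.4369, -0.2151, 0.0866]
tool_rot: [0.055, 3.141, -0.0]
force: [0.4, -0.0, -0.2]
grip_width: 0.0385
grasp_force: 0.0
clock: 13.05
tool_pos: [0.4368, -0.2151, 0.0866]
tool_rot: [0.055, 3.141, -0.0]
force: [-0.3, -0.5, -0.8]
grip_width: 0.0385
grasp_force: 0.0
```

```bash
python3 -m pendant '[[0,0.35,0,0,0,0,0.45],[0,0.7,0.05,0,0,0,0.45],[0,1.0,0.15,0,0,0,0.45],[0,1.2,0.2,0,0,0,0.45],[0,1.3,0.2,0,0,0,0.45],[0,1.35,0.2,0,0,0,0.45],[0,1.4,0.2,0,0,0,0.45]]'
python3 -m pendant '[[0,0.04,0,0,0,0,0.45],[0,0.08,0,0,0,0,0.45],[0,0.12,0,0,0,0,0.45]]'
```

```text
clock: 13.75
tool_pos: [0.4389, -0.1626, 0.0789]
tool_rot: [0.061, 3.14, -0.006]
force: [-2.1, -22.1, 5.6]
grip_width: 0.0388
grasp_force: 10.4
clock: 14.05
tool_pos: [0.439, -0.1614, 0.0791]
tool_rot: [0.068, 3.139, -0.011]
force: [-2.1, -36.8, 1.3]
grip_width: 0.0385
grasp_force: 15.5
```

```bash
python3 -m pendant '[[0,-0.2,0,0,0,0,0.5],[0,-0.25,-0.8,0,0,0,0.5],[0,-0.25,-1.8,0,0,0,0.5],[0,-0.25,-2.5,0,0,0,0.5],[0,-0.25,-2.5,0,0,0,0.3]]'
python3 - <<'E'
from h import *
from bench import bot
s=bot.read_state()
c=bot.capture("wrist");P=pts(c,np.ones((400,640),bool));N=(P[:,2]>.085)&(P[:,2]<.112)&(np.hypot(P[:,0]-.4385,P[:,1]+.17)<.03);print("knob",N.sum(),P[N].min(0),P[N].max(0))
rows(s,[*H(-68,67),.17],5.65)
E
```

```text
clock: 14.55
tool_pos: [0.44, -0.1646, 0.1817]
tool_rot: [0.055, 3.136, -0.002]
force: [-0.7, 0.2, 0.1]
grip_width: 0.0294
grasp_force: 0.0
knob 474 [ 0.42932995 -0.1828819   0.08509224] [ 0.44796607 -0.16065837  0.1071016 ]
shift [-1.32  5.38  0.29] turn [-0.01  0.05 -1.27] rows 5.0
```

```bash
python3 -m pendant '[[-1.32,5.4,0.29,0,0,-1.27,0],[-1.32,5.4,0.29,0,0,-1.27,0],[-1.32,5.4,0.29,0,0,-1.27,0],[-1.32,5.4,0.29,0,0,-1.27,0],[-1.32,5.4,0.29,0,0,-1.27,0],[-1.32,5.4,0.29,0,0,-1.27,0],[-1.32,5.4,0.29,0,0,-1.27,0]]'
python3 - <<'E'
from h import *
from bench import bot
s=bot.read_state()
for n in("side","top"):
    c=bot.capture(n);P=pts(c,mask(c,(0,0,0),(180,255,50)));N=(P[:,2]>.088)&(P[:,2]<.125)&(np.hypot(P[:,0]-.437,P[:,1]+.172)<.03);T=P[N];print(n,N.sum())
    if N.sum()>8: # sphere r=10 fit
        from scipy.optimize import least_squares
        print(least_squares(lambda k:np.linalg.norm(T-k,axis=1)-.01,T.mean(0)-[0,0,.008],loss="soft_l1",f_scale=.002).x)
    d=dict(np.load(n+"0.npz"));P=pts(d,mask(d,(0,0,0),(180,255,50)));N=(P[:,2]>.088)&(np.hypot(P[:,0]-.435,P[:,1]+.256)<.03);T=P[N];print(n,"before",least_squares(lambda k:np.linalg.norm(T-k,axis=1)-.01,T.mean(0)-[0,0,.008],loss="soft_l1",f_scale=.002).x) if 'least_squares' in dir() else 0
rows(s,[*H(-68,67),.088],5.65)
rows(s,[*H(-50,67),.088],5.65)
E
```

```text
clock: 15.3
tool_pos: [0.498, 0.0499, 0.1658]
tool_rot: [0.157, -3.135, 0.001]
force: [-0.0, -0.2, 0.1]
grip_width: -0.0001
grasp_force: 0.0
side 81
[ 0.43902952 -0.16839409  0.09681834]
side before [ 0.4358413  -0.25487845  0.09877164]
top 0
top before [ 0.43331229 -0.25525397  0.09783786]
shift [-0.06 -0.04  1.94] turn [-0.   -0.02  0.01] rows 2.0
shift [-0.51 -0.04  1.94] turn [-0.   -0.02  0.01] rows 2.0
```

The lever's fully over (knob at 97 mm height). Opening the inner door.

```bash
python3 -m pendant '[[0,-0.04,0.9,0,0,0,0],[0,-0.04,1.7,0,0,0,0],[0,-0.04,1.92,0,0,0,0],[-0.2,-0.04,1.92,0,0,0,0],[-0.4,-0.04,1.92,0,0,0,0],[-0.7,-0.04,1.92,0,0,0,0],[-1.1,-0.04,1.92,0,0,0,0],[-1.4,-0.04,1.92,0,0,0,0]]'
python3 - <<'E'
from h import *
from bench import bot
s=bot.read_state();rows(s,[*H(41,67),.088],5.65)
E
```

```text
clock: 16.2
tool_pos: [0.5564, 0.0535, 0.0913]
tool_rot: [-0.153, 3.137, -0.0]
force: [-1.4, -1.0, 1.3]
grip_width: -0.0
grasp_force: 1.2
shift [-1.31  0.02  0.09] turn [-0.    0.01 -0.01] rows 2.0
```

```bash
python3 -m pendant '[[-0.3,0.02,0.05,0,0,0,0],[-0.6,0.02,0.05,0,0,0,0],[-0.8,0.02,0.05,0,0,0,0],[-1.0,0.02,0.05,0,0,0,0],[-1.1,0.02,0.05,0,0,0,0],[-1.2,0.02,0.05,0,0,0,0]]'
python3 -m pendant '[[-0.06,0,0,0,0,0,0],[-0.12,0,0,0,0,0,0],[-0.18,0,0,0,0,0,0]]'
python3 - <<'E'
from h import *
from bench import bot
s=bot.read_state();rows(s,[*H(41,67),.088],5.65)
E
```

```text
clock: 16.8
tool_pos: [0.6026, 0.0592, 0.0881]
tool_rot: [0.154, -3.137, -0.0]
force: [-2.6, 0.5, 1.4]
grip_width: 0.0001
grasp_force: 1.1
clock: 17.1
tool_pos: [0.6095, 0.0599, 0.0882]
tool_rot: [0.154, -3.137, -0.0]
force: [-2.1, 0.7, -0.1]
grip_width: -0.0001
grasp_force: 1.0
shift [ 0.02 -0.02  0.  ] turn [ 0. -0. -0.] rows 1.0
```

```bash
python3 -m pendant '[[-0.05,0,0,0,0,0,0],[-0.1,0,0,0,0,0,0],[-0.15,0,0,0,0,0,0],[-0.2,0,0,0,0,0,0]]'
python3 -m pendant '[[-0.05,0,0,0,0,0,0],[-0.1,0,0,0,0,0,0]]'
```

```text
clock: 17.5
tool_pos: [0.6098, 0.0597, 0.0875]
tool_rot: [0.154, -3.123, 0.003]
force: [-27.7, -0.3, 17.6]
grip_width: -0.0001
grasp_force: 14.2
clock: 17.7
tool_pos: [0.6098, 0.0597, 0.0873]
tool_rot: [0.154, -3.115, 0.005]
force: [-41.7, -2.1, 31.3]
grip_width: 0.0002
grasp_force: 20.6
```

The door is at its hard stop. Now to behind the plunger handle.

```bash
python3 -m pendant '[[0.3,0,0,0,0,0,0],[0.5,0,-0.6,0,0,0,0],[0.5,0,-1.8,0,0,0,0],[0.5,0,-2.2,0,0,0,0],[0.5,0,-2.2,0,0,0,0]]'
python3 - <<'E'
from h import *
from bench import bot
s=bot.read_state();rows(s,[*H(0,-300),.17],5.65)
c=bot.capture("top")
A=np.array([[np.cos(YAW),np.sin(YAW)],[-np.sin(YAW),np.cos(YAW)]])
for n,lo,hi in(("post",(23,150,100),(33,255,255)),("tab",(8,150,120),(16,255,255))):
    t=pts(c,mask(c,lo,hi));t=t[(t[:,2]>.101)&(t[:,2]<.113)];print(n,len(t),(t.mean(0)[:2]-O)@A.T*1000 if len(t) else 0)
E
```

```text
clock: 18.2
tool_pos: [0.6039, 0.0592, 0.1794]
tool_rot: [-0.153, 3.131, 0.001]
force: [0.9, -0.5, 0.1]
grip_width: -0.0001
grasp_force: 0.0
shift [ 0.9  -9.19  0.23] turn [ 0.    0.06 -0.01] rows 8.0
post 0 0
tab 0 0
```

```bash
python3 -m pendant '[[0.9,-9.2,0.2,0,0,0,0],[0.9,-9.2,0.2,0,0,0,0],[0.9,-9.2,0.2,0,0,0,0],[0.9,-9.2,0.2,0,0,0,0],[0.9,-9.2,0.2,0,0,0,0],[0.9,-9.2,0.2,0,0,0,0],[0.9,-9.2,0.2,0,0,0,0],[0.9,-9.2,0.2,0,0,0,0]]'
python3 - <<'E'
from h import *
from bench import bot
s=bot.read_state();rows(s,[*H(0,-300),.087],5.65)
A=np.array([[np.cos(YAW),np.sin(YAW)],[-np.sin(YAW),np.cos(YAW)]])
for v in("top","side","wrist"):
  c=bot.capture(v)
  for n,lo,hi,zz in(("post",(23,150,100),(33,255,255),.107),("tab",(8,150,120),(16,255,255),.107),("handle",(0,0,0),(180,255,50),.113)):
    t=pts(c,mask(c,lo,hi));t=t[(abs(t[:,2]-zz)<.006)];q=(t[:,:2]-O)@A.T*1000;q=q[(abs(q[:,0])<80)&(q[:,1]<100)&(q[:,1]>-275)];print(v,n,len(q),np.median(q,0) if len(q) else 0)
E
```

```text
clock: 19.05
tool_pos: [0.5999, -0.3173, 0.1663]
tool_rot: [0.144, -3.136, 0.003]
force: [0.7, -0.1, 0.8]
grip_width: 0.0002
grasp_force: 0.0
shift [-0.12  0.17  1.98] turn [-0.02 -0.02 -0.06] rows 2.0
top post 33 [55.96570706 67.30957047]
top tab 71 [-1.92935418  0.39682326]
top handle 83 [  -1.90429345 -252.07052648]
side post 17 [54.12519011 63.95799247]
side tab 87 [-1.4650225  -1.31771804]
side handle 112 [  -0.8310103  -255.89265039]
wrist post 0 0
wrist tab 0 0
wrist handle 694 [-2.46574376e-01 -2.56270376e+02]
```

```bash
python3 -m pendant '[[-0.1,0.1,0.8,0,0,0,0],[-0.1,0.1,1.6,0,0,0,0],[-0.1,0.1,1.9,0,0,0,0],[-0.1,0.1,1.9,0,0,0,0],[-0.1,0.3,1.9,0,0,0,0],[-0.1,0.5,1.9,0,0,0,0],[-0.1,0.7,1.9,0,0,0,0],[-0.1,0.8,1.9,0,0,0,0]]'
cat > st.py <<'E'
from h import *
from bench import bot
s=bot.read_state();A=np.array([[np.cos(YAW),np.sin(YAW)],[-np.sin(YAW),np.cos(YAW)]])
print("hatch",(A@(s["tool_pos"][:2]-O)*1000).round(1),"F",(A@s["force"][:2]).round(2),"yaw/rows",end=" ");rows(s,[*H(0,-150),.09],5.65)
E
python3 st.py
```

```text
clock: 20.0
tool_pos: [0.6035, -0.2777, 0.0935]
tool_rot: [-0.155, 3.136, -0.001]
force: [1.1, -3.6, 1.5]
grip_width: -0.0002
grasp_force: 1.1
hatch [   2.7 -267.7] F [ 0.77 -3.65] yaw/rows shift [0.07 2.94 0.08] turn [-0.01  0.02  0.  ] rows 3.0
```

```bash
python3 -m pendant '[[0,0.15,0,0,0,0,0],[0,0.3,0,0,0,0,0],[0,0.4,0,0,0,0,0],[0,0.48,0,0,0,0,0],[0,0.56,0,0,0,0,0],[0,0.64,0,0,0,0,0],[0,0.72,0,0,0,0,0],[0,0.8,0,0,0,0,0]]'; python3 st.py
python3 -m pendant '[[0,0.1,0,0,0,0,0],[0,0.2,0,0,0,0,0],[0,0.3,0,0,0,0,0],[0,0.4,0,0,0,0,0],[0,0.5,0,0,0,0,0],[0,0.6,0,0,0,0,0],[0,0.7,0,0,0,0,0],[0,0.8,0,0,0,0,0]]'; python3 st.py
```

```text
clock: 20.8
tool_pos: [0.5996, -0.2468, 0.0922]
tool_rot: [-0.153, 3.138, -0.001]
force: [1.5, -3.8, 1.6]
grip_width: -0.0
grasp_force: 2.0
hatch [   1.8 -236.6] F [ 1.08 -3.94] yaw/rows shift [0.05 2.17 0.05] turn [-0.    0.   -0.01] rows 2.0
clock: 21.6
tool_pos: [0.5964, -0.2145, 0.0922]
tool_rot: [0.154, -3.138, 0.0]
force: [0.9, -4.3, 2.6]
grip_width: 0.0
grasp_force: 2.1
hatch [   1.8 -204.1] F [ 0.48 -4.4 ] yaw/rows shift [0.05 1.35 0.06] turn [-0. -0. -0.] rows 2.0
```

```bash
python3 -m pendant '[[0.02,0.15,0,0,0,0,0],[0.04,0.3,0,0,0,0,0],[0.05,0.45,0,0,0,0,0],[0.05,0.6,0,0,0,0,0],[0.05,0.75,0,0,0,0,0],[0.05,0.9,0,0,0,0,0],[0.05,1.0,0,0,0,0,0],[0.05,1.05,0,0,0,0,0]]'; python3 st.py
python3 -m pendant '[[0,0.05,0,0,0,0,0],[0,0.1,0,0,0,0,0],[0,0.15,0,0,0,0,0],[0,0.2,0,0,0,0,0]]'; python3 st.py
```

```text
clock: 22.4
tool_pos: [0.5903, -0.1725, 0.0922]
tool_rot: [0.155, -3.138, -0.0]
force: [3.0, -4.0, 0.4]
grip_width: -0.0002
grasp_force: 1.8
hatch [-1.000e-01 -1.618e+02] F [ 2.62 -4.23] yaw/rows shift [-0.    0.29  0.06] turn [ 0. -0.  0.] rows 1.0
clock: 22.8
tool_pos: [0.5896, -0.1653, 0.0922]
tool_rot: [-0.154, 3.138, -0.0]
force: [2.7, -3.6, 0.5]
grip_width: 0.0001
grasp_force: 1.9
hatch [  -0.2 -154.5] F [ 2.3  -3.81] yaw/rows shift [-0.    0.11  0.06] turn [-0.   -0.   -0.01] rows 1.0
```

```bash
for i in 1 2; do :; done; python3 -m pendant '[[0,0.05,0,0,0,0,0],[0,0.1,0,0,0,0,0],[0,0.15,0,0,0,0,0],[0,0.2,0,0,0,0,0],[0,0.25,0,0,0,0,0],[0,0.3,0,0,0,0,0]]'; python3 st.py
python3 -m pendant '[[0,0.05,0,0,0,0,0],[0,0.1,0,0,0,0,0],[0,0.15,0,0,0,0,0]]'; python3 st.py
```

```text
clock: 23.4
tool_pos: [0.5883, -0.1531, 0.0922]
tool_rot: [0.154, -3.138, -0.0]
force: [2.8, -3.3, 0.0]
grip_width: 0.0002
grasp_force: 1.9
hatch [  -0.2 -142.3] F [ 2.43 -3.54] yaw/rows shift [-0.   -0.19  0.05] turn [ 0. -0. -0.] rows 1.0
clock: 23.7
tool_pos: [0.5878, -0.1472, 0.0922]
tool_rot: [0.154, -3.138, 0.0]
force: [2.2, -4.0, 0.9]
grip_width: 0.0001
grasp_force: 1.9
hatch [  -0.2 -136.3] F [ 1.75 -4.16] yaw/rows shift [-0.   -0.34  0.06] turn [-0. -0. -0.] rows 1.0
```

```bash
python3 -m pendant '[[0,0.05,0,0,0,0,0],[0,0.1,0,0,0,0,0],[0,0.15,0,0,0,0,0],[0,0.2,0,0,0,0,0]]'; python3 st.py
python3 -m pendant '[[0,0.05,0,0,0,0,0],[0,0.1,0,0,0,0,0]]'; python3 st.py
```

```text
clock: 24.1
tool_pos: [0.587, -0.1393, 0.0922]
tool_rot: [0.154, -3.138, 0.0]
force: [3.3, -4.5, 0.6]
grip_width: -0.0002
grasp_force: 2.5
hatch [-1.000e-01 -1.285e+02] F [ 2.89 -4.77] yaw/rows shift [-0.   -0.54  0.06] turn [-0.   -0.   -0.01] rows 1.0
clock: 24.3
tool_pos: [0.5867, -0.136, 0.0923]
tool_rot: [-0.153, 3.138, -0.001]
force: [2.8, -7.6, -0.3]
grip_width: -0.0002
grasp_force: 3.6
hatch [-1.000e-01 -1.251e+02] F [ 2.01 -7.79] yaw/rows shift [-0.   -0.62  0.06] turn [-0.01  0.   -0.01] rows 1.0
```

```bash
python3 -m pendant '[[0,0.05,0,0,0,0,0],[0,0.1,0,0,0,0,0]]'; python3 st.py
```

```text
clock: 24.5
tool_pos: [0.5863, -0.1328, 0.0923]
tool_rot: [-0.152, 3.138, -0.002]
force: [3.4, -9.4, -0.4]
grip_width: 0.0003
grasp_force: 4.7
hatch [  -0.2 -121.9] F [ 2.44 -9.68] yaw/rows shift [-0.01 -0.7   0.06] turn [-0.02  0.   -0.02] rows 1.0
```

```bash
python3 -m pendant '[[0,0.04,0,0,0,0,0],[0,0.08,0,0,0,0,0],[0,0.12,0,0,0,0,0]]'; python3 st.py
```

```text
clock: 24.8
tool_pos: [0.5859, -0.129, 0.0923]
tool_rot: [-0.151, 3.137, -0.004]
force: [3.9, -12.3, -0.5]
grip_width: 0.0003
grasp_force: 6.0
hatch [  -0.2 -118.1] F [  2.69 -12.67] yaw/rows shift [-0.01 -0.8   0.06] turn [-0.02  0.   -0.02] rows 1.0
```

```bash
python3 -m pendant '[[0,0.04,0,0,0,0,0],[0,0.07,0,0,0,0,0],[0,0.07,0,0,0,0,0],[0,0.07,0,0,0,0,0]]'; python3 st.py
```

```text
clock: 25.2
tool_pos: [0.5857, -0.1266, 0.0923]
tool_rot: [-0.151, 3.137, -0.004]
force: [3.8, -12.1, -0.5]
grip_width: -0.0
grasp_force: 6.1
hatch [  -0.2 -115.6] F [  2.61 -12.46] yaw/rows shift [-0.01 -0.86  0.06] turn [-0.03  0.   -0.03] rows 1.0
```

```bash
python3 -m pendant '[[0,0.02,0,0,0,0,0],[0,0.03,0,0,0,0,0],[0,0.03,0,0,0,0,0],[0,0.03,0,0,0,0,0],[0,0.03,0,0,0,0,0],[0,0.03,0,0,0,0,0],[0,0.03,0,0,0,0,0],[0,0.03,0,0,0,0,0]]'; python3 st.py
python3 -m pendant '[[0,0,0,0,0,0,0],[0,-0.03,0,0,0,0,0],[0,-0.1,0,0,0,0,0],[0,-0.2,0,0,0,0,0],[0,-0.35,0,0,0,0,0],[0,-0.6,0,0,0,0,0],[0,-0.9,-0.3,0,0,0,0],[0,-0.9,-1.3,0,0,0,0]]'; python3 st.py
```

```text
clock: 26.0
tool_pos: [0.5857, -0.1259, 0.0923]
tool_rot: [-0.15, 3.137, -0.005]
force: [3.2, -14.3, -0.5]
grip_width: -0.0001
grasp_force: 6.7
hatch [  -0.2 -114.9] F [  1.73 -14.5 ] yaw/rows shift [-0.01 -0.88  0.06] turn [-0.03  0.01 -0.03] rows 1.0
clock: 26.8
tool_pos: [0.5862, -0.1598, 0.1413]
tool_rot: [0.151, -3.13, -0.002]
force: [0.9, -0.3, 0.3]
grip_width: -0.0002
grasp_force: 0.0
hatch [  -3.  -148.7] F [ 0.88 -0.42] yaw/rows shift [-0.08 -0.03  1.28] turn [ 0.02 -0.07 -0.02] rows 2.0
```

```bash
python3 -m pendant '[[0,-0.8,-1,0,0,0,0],[0,-1.8,-1.5,0,0,0,0],[0,-2.8,-1.5,0,0,0,0],[0,-2.8,-1.5,0,0,0,0],[0,-2.8,-1.5,0,0,0,0]]'
python3 - <<'E'
from h import *
from bench import bot
c=bot.capture("side");d=bot.capture("top")
a=cv2.resize(c["image"][110:340,230:450],None,fx=1.8,fy=1.8);b=cv2.resize(d["image"][110:270,150:510],(400,178))
o=np.zeros((414,796,3),np.uint8);o[:,:396]=a[:414,:396];o[:178,396:]=b
cv2.imwrite("pics/end.png",o[:,:,::-1])
E
```

```text
clock: 27.3
tool_pos: [0.5989, -0.2708, 0.2037]
tool_rot: [0.151, -3.137, -0.001]
force: [0.7, 0.0, -0.2]
grip_width: -0.0002
grasp_force: 0.0
```

View pics/end.png

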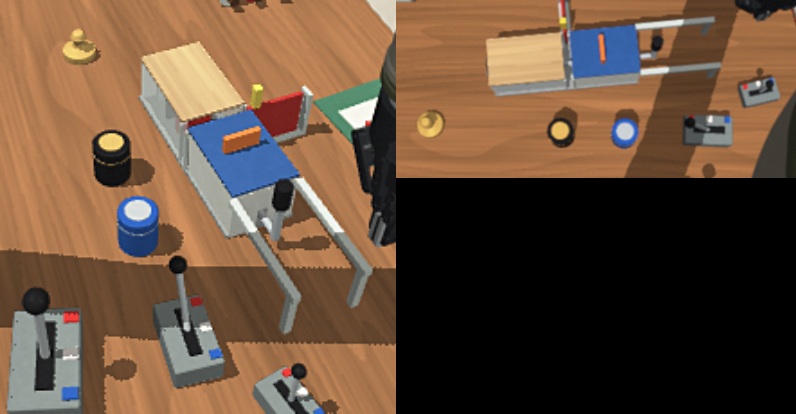

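The picture shows the lid shut (tab at 240,140), the red door open with its post at (257,97), and the lever over to red (178,265). The plunger is in, the bystanders haven't moved, and the arm is clear. I'm handing in.

```bash
python3 -c "
from bench import bot
print(bot.finish_job())"
```

```text
the job is handed in; nothing more can be done
None
```

I've handed the job in at about 27 s. The red tin is through the doorway, pressed on the buffer at an estimated 10 N (about 14.5 N at the wrist, less about 4 N friction) and held for over half a second. The lid is shut, the fan switch was off for about 2.3 s and then put fully to the clean side, the inner door is open, and the other tins and the weight were left alone.

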